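Torque the dummy load onto the radio unit's port

ROBOT

A 7-joint arm with a two-finger parallel gripper is mounted at the origin on the work surface. World frame = base frame: x ahead of the robot, y to its left, z up, the work surface at z = 0. Lengths are in mm, angles in rad, forces in N, time in s.
With the tool pointing down it reaches from about 425 to 950 mm from the base axis. Payload 4.7 kg.
Tool frame: the origin (TCP) lies on the centre line of the jaws, within the pads' length; the fingertips stand 14 mm ahead of it and the grasp point (between the pads) lies 5 mm behind it; x points along the fingers, y is the direction in which the jaws open and shut, and the axes are right-handed (so a half turn about x gives the same grasp; the last joint's range is limited). The gripper opens to 85 mm and grips with 20 to 120 N. Pads are 22 mm wide; open, the fingers measure 114 mm over their backs; the gripper's body (76 mm by 85 mm) begins 54 mm behind the grasp point. The pads swing forward as they close: fully open they stand 13 mm farther back than shut.
Start: joints at [1.297, 0.469, -0.049, 1.532, 0.024, 1.141, -0.082], TCP at [163.64, -654.881, 245.335] pointing down, gripper open.
Joint ranges: [-2.59, 2.59], [-0.33, 1.99], [-1.39, 1.29], [0.1, 2.45], [-1.04, 4.18], [0.21, 1.99], [-2.66, 2.66]. Speed limits (rad/s): [2.57, 2.57, 3.14, 3.14, 3.14, 3.14, 3.14].

INTERFACE

Orientations are given as a unit quaternion [w, x, y, z].
In Python, from plant import r gives the robot as it stands. Calls block until the motion is done:
- r.move_ptp(position, orientation): joint-space move of the TCP to a pose.
- r.move_linear(position, attitude=None, feed=150, max_force=None): straight line of the TCP; attitude=None keeps the orientation; feed is the mean speed in mm/s. With max_force (N) it stops when the force on the tool has changed by that much, and returns True; else False.
- r.move_joints(angles): joint-space move.
- r.set_gripper(opening, newtons=None): finger opening in mm; newtons is the grip in N (None keeps the last); returns when the fingers have stopped.
- r.hold(seconds).
- r.ik(position, orientation): joint angles nearest the present ones, or None.
- r.get_image(name): name is "side" or "top" or "wrist"; returns a dict with "color" (400x640x3 uint8, red, green, blue), "depth" (400x640 float32, mm along the optical axis (not along the pixel's ray), 0 where there is no reading), "intrinsics" (3x3 intrinsics, pixels), "k1" (the pictures are not rectified: a ray, as slopes to the right and down, at radius r is drawn at 1 + k1 r^2 times it, then the intrinsics apply), "origin" and "rotation" of the camera in the world; the wrist camera has in their place "T_tool_cam" (4x4, takes a point from camera to tool coordinates, whose origin is the TCP and whose axes are the tool frame's). Camera axes: x right, y down, z forward; pixel columns grow to the right and rows downward; lengths in mm; the calibration is good to about 2 mm. A picture is of the moment at which its call begins: read the wrist's pose just before it.
A pose or a line that the arm cannot do raises r.PlanningError and nothing moves.
- r.job_done(): hands the job in, once; it reports no verdict.
Trained networks look in a picture, given as the dict that the camera call returned (one of the last four; its "shot" number tells which), for a name from the list of things; names that differ only in an ending like _2 or _b are one class to them, and where a whole thing is asked for, a point or a joint stands for the part that bears it (a point fixed in the world has none). Each returns a list of dicts, best first, with "conf" (0 to 1); they miss things now and then, are a little off and sometimes report something else, mostly with a low value. They report only what shows in the picture. A call takes as long as a camera call. They do not tell look-alikes from the thing itself.
- r.find_in(picture, query): "extent" ([left, top, right, bottom] in pixels, round what is visible of it).
Readings, each from a call of its own:
- r.get_clock(): time.
- r.get_qpos(): joint angles.
- r.get_qd(): joint speeds.
- r.get_effort(): joint torques, N m.
- r.get_ee_pos(): TCP position.
- r.get_ee_rot(): TCP orientation.
- r.get_force(): force on the tool from outside, world axes, zero at the start.
- r.get_ft_torque(): the same for the moment, N m.
- r.get_finger_gap(): finger opening in mm.
Only numpy, scipy, OpenCV 4.12 (cv2) and the standard library are available. Lean on these libraries where they do the work, as an engineer would, in place of code of your own. Each camera call takes 0.05 s, during which the arm holds its last target. There are 200 camera calls.

TASK

One of the radio unit's three ports carries a dummy load whose hex coupling nut is only finger-tight. Take the break-over torque wrench from its foam pad, lower its open jaw gently over that nut and turn it clockwise (seen from above) just until the wrench's joint gives: stop there, neither folding it far over nor easing the nut back again. Then lift the wrench off and lay it back flat along its pad, leaving everything else on the bench where it stands.

Things in the scene. Friction and masses are not known exactly. Their poses are not given: they have to be found in the camera images.
- grip (a point): Torque wrench: steel open-jaw head pinned to a straight black bar handle, 198 mm long, about 0.3 kg, lying flat on the foam pad. This point is the middle of the handle, where to hold it: the bar is 110 mm long, 16 mm wide, 15 mm high, this point half-way up (7.5 mm above the pad). x points along the handle to the jaw, z up.
- jaw (a point): Middle of the wrench's open jaw, half-way through its 10 mm thickness, 121.5 mm along x from the handle's middle, same height. The gap between its parallel prongs is 33.4 mm wide, open at the front (+x), back wall 19 mm behind this point, prongs to 15 mm ahead; head 51 mm wide. x points out of the jaw, in line with the handle while the joint is straight.
- nut_mid (a point): Hex coupling nut, steel, 32 mm across flats, axis upright. This point is on its axis, where the jaw's middle lies when the jaw rests on the collar; the hexagon spans 5 mm below to 7 mm above it, topped by a 2.6 mm cone. x points to a corner (one every 60 degrees): the jaw fits with its x along the nut's x or a multiple of 60 degrees from it.
- jack: The port with the dummy load; fixed. Origin on the port strip's top, 52 mm above the bench, under the nut's axis. A steel collar 38 mm in diameter reaches 10 mm up (the jaw comes to rest on it), then the nut, then the load's dark round body, 25 mm in diameter, up to 49.5 mm above the origin.
- unit: Radio unit: finned aluminium housing 170 x 190 mm, 40 mm high (fins to 52 mm), on a jig plate 210 x 230 mm, 6 mm thick, clamps at both ends up to 66 mm; fixed. Origin under its centre on the bench. A port strip 46 mm deep and 52 mm high runs along its near edge (-x side) with three upward ports at x = -60 mm, y = -56, 0, 56 mm; the housing's near edge is at x = -85 mm.
- cap1: Another port, closed with a round knurled dust cap 32 mm in diameter, top 17.5 mm above the strip; fixed. Origin on the strip.
- cap2: The third port, with a dust cap like the other.
- pad: Grey foam pad on which the wrench lies, 270 x 95 mm, 22 mm high, fixed; origin under its centre on the bench, x along its length. The wrench lies lengthwise on it, the handle's middle some 30 to 45 mm to the -x side.
- spool: Red reel of solder wire, 54 mm in diameter, 34 mm high, to be left alone.
- spanner: Plain flat steel spanner, 170 mm long, to be left alone.
- board: Circuit board, 135 x 200 mm, lying flat, to be left alone.
- flux: White flux bottle, 36 mm in diameter, 85 mm high, to be left alone.
- driver: Screwdriver, 150 mm long, to be left alone.
- tray: Black tray, 100 x 130 mm, 22 mm high, with two spare loads, to be left alone.
- wrench: The torque wrench's handle: same axes as the handle's middle point, origin 7.5 mm below it, on the handle's underside.
- pin (a point): The wrench's joint, 76.5 mm ahead of the handle's middle. A spring holds it straight. At about 0.5 N m in the tightening sense (handle swung clockwise from above; about 4 N at its middle) it gives: it folds on at hardly more force, to a hard stop at 0.45 rad; unloaded, it springs straight. Stiff in the other sense.
- nut: The same nut; origin on its axis 15 mm lower. It turns clockwise with slight drag (about 0.1 N m) for some 0.25 to 0.75 rad, unknown beforehand, until it is hard on its seat (it sinks only about 0.1 mm on the way). The jaw has about 0.08 rad of play on the nut either way.
Mind the look-alikes: they are no part of the job. Leave any brown or turquoise look-alike of the wrench alone.

How it is judged:
By the outcome, as a careful person would: the job done as asked, in the order asked, and still so for the second after the job is handed in, with the robot touching nothing.
It also fails if it takes over 72 s, if anything falls off the work surface, if the arm or the gripper's body presses on something with over 40 N, if the wrist force passes 120 N, or if a joint passes its speed limit or range.

## Working session

There is one attempt and no reset: what is moved stays moved. The work goes in short steps, each a Python script; the robot and the scene stay as the last script left them, time stands still between calls to the robot, and variables do not carry over. Pictures are saved under pics/ and viewed, about 8 in all and at most 12, crops included, and the job is handed in when it is done.

```bash
ls; mkdir -p pics
cat > h.py <<'E'
import numpy as np, cv2
from scipy.spatial.transform import Rotation as R
from plant import r
def save(im,name): cv2.imwrite(name,cv2.cvtColor(im['color'] if isinstance(im,dict) else im,cv2.COLOR_RGB2BGR))
def campose(im,tcp=None):
    if 'origin' in im: return np.array(im['rotation']),np.array(im['origin'])
    p,q=tcp; Rt=R.from_quat(np.array(q)[[1,2,3,0]]).as_matrix(); T=np.array(im['T_tool_cam'])
    return Rt@T[:3,:3],Rt@T[:3,3]+np.array(p)
def ray(im,uv):
    K=np.array(im['intrinsics']); d=np.atleast_2d((np.array(uv,float)-[K[0,2],K[1,2]])/[K[0,0],K[1,1]])
    s=d.copy()
    for _ in range(15): s=d/(1+im['k1']*(s**2).sum(1,keepdims=True))
    return np.c_[s,np.ones(len(s))]
def at_z(im,uv,z,tcp=None):
    Rm,o=campose(im,tcp); d=ray(im,uv)@Rm.T
    return o+d*((z-o[2])/d[:,2])[:,None]
def cloud(im,tcp=None):
    h,w=im['depth'].shape; v,u=np.mgrid[:h,:w]; Rm,o=campose(im,tcp)
    P=(ray(im,np.c_[u.ravel(),v.ravel()])*im['depth'].reshape(-1,1))@Rm.T+o
    P[im['depth'].ravel()==0]=np.nan
    return P.reshape(h,w,3)
def proj(im,P,tcp=None):
    Rm,o=campose(im,tcp); c=(np.atleast_2d(P)-o)@Rm; s=c[:,:2]/c[:,2:]
    s=s*(1+im['k1']*(s**2).sum(1,keepdims=True)); K=np.array(im['intrinsics'])
    return s*[K[0,0],K[1,1]]+[K[0,2],K[1,2]]
def down(a):
    "tool pointing down, jaw opening axis (tool y) at world angle a"
    y=np.array([np.cos(a),np.sin(a),0]); x=np.array([0,0,-1.]); M=np.c_[x,y,np.cross(x,y)]
    q=R.from_matrix(M).as_quat(); return q[[3,0,1,2]]
E
python3 - <<'E'
from h import *
print(r.get_clock(), r.get_ee_rot())
for n in ("top","side"):
    im=r.get_image(n); save(im,f'pics/{n}0.png')
    print(n,np.round(im['origin']),im['intrinsics'][0][0],im['k1'])
    C=cloud(im)
    for q in ("wrench","jaw","nut","jack","unit","pad","cap1","spanner"):
        for d in r.find_in(im,q):
            if d['conf']>.2:
                e=d['extent']; u,v=int((e[0]+e[2])/2),int((e[1]+e[3])/2)
                print(q,round(d['conf'],2),np.round(e),np.round(C[v,u]))
E
```

```text
pics
0.0 [-0.08565576 -0.70171249 -0.08701954  0.70191899]
top [ 215.  -20. 1434.] 507.3729814013109 -0.16341205621802812Traceback (most recent call last):
  File "<stdin>", line 6, in <module>
  File "h.py", line 19, in cloud
    P=(ray(im,np.c_[u.ravel(),v.ravel()])*im['depth'].reshape(-1,1))@Rm.T+o
      ~~~~~~~~~~~~~~~~~~~~~~~~~~~~~~~~~~~~~~~~~~~~~~~~~~~~~~~~~~~~~~^~~~~
ValueError: matmul: Input operand 1 has a mismatch in its core dimension 0, with gufunc signature (n?,k),(k,m?)->(n?,m?) (size 4 is different from 3)
```

```bash
sleep 0; ls pics
```

```text
top0.png
```

```bash
sed -i "s/return np.array(im\['rotation'\]),np/return R.from_quat(np.array(im['rotation'])[[1,2,3,0]]).as_matrix(),np/" h.py
python3 - <<'E'
from h import *
for n in ("top","side"):
    im=r.get_image(n); save(im,f'pics/{n}0.png')
    print(n,np.round(im['origin']),im['rotation'],im['intrinsics'][0][0],im['k1'])
    C=cloud(im)
    for q in ("wrench","jaw","nut","jack","unit","pad","cap1","spanner"):
        for d in r.find_in(im,q):
            if d['conf']>.2:
                e=d['extent']; u,v=int((e[0]+e[2])/2),int((e[1]+e[3])/2)
                print(q,round(d['conf'],2),np.round(e),np.round(C[v,u]))
E
```

```text
top [ 215.  -20. 1434.] [ 0.06765864 -0.70430483  0.70456085 -0.05450706] 507.3729814013109 -0.16341205621802812
wrench 0.9 [258. 190. 284. 250.] [423. 157.   2.]
wrench 0.74 [420. 117. 468. 134.] [ 703. -346.   17.]
wrench 0.61 [421. 272. 439. 342.] [ 177. -290.   10.]
wrench 0.58 [421. 166. 461. 228.] [ 484. -324.   30.]
jaw 0.53 [419. 164. 437. 186.] [ 553. -294.   23.]
jaw 0.45 [419. 273. 442. 291.] [ 249. -295.   -8.]
nut 0.63 [284. 142. 299. 150.] [615.  94.  97.]
nut 0.51 [421. 168. 466. 228.] [ 483. -331.   35.]
jack 0.64 [284. 140. 298. 154.] [614.  96. 100.]
jack 0.29 [420. 168. 438. 185.] [ 548. -297.   18.]
unit 0.86 [253.  96. 341. 175.] [664.  85.  40.]
pad 0.64 [399. 153. 478. 249.] [ 474. -319.   23.]
pad 0.52 [126. 208. 204. 262.] [nan nan nan]
cap1 0.65 [418. 166. 465. 230.] [ 482. -325.   39.]
cap1 0.62 [303. 140. 321. 154.] [620.  40.  70.]
cap1 0.57 [266. 138. 278. 150.] [632. 150.  71.]
spanner 0.58 [478. 120. 502. 178.] [ 632. -482.    9.]
side [ -58.  626. 1040.] [ 0.11758659 -0.30067996  0.89061551 -0.32026392] 454.7930813536662 -0.01313556342968488
wrench 0.92 [414. 173. 473. 209.] [ 182. -285.   16.]
wrench 0.72 [340. 129. 399. 144.] [ 474. -333.   37.]
wrench 0.59 [253. 231. 318. 265.] [428. 146.  16.]
wrench 0.4 [184. 154. 281. 234.] [642. 119.  58.]
jaw 0.64 [253. 231. 271. 249.] [500. 159.   6.]
jaw 0.63 [335. 128. 356. 146.] [ 542. -297.   23.]
jaw 0.6 [414. 172. 431. 186.] [ 258. -301.    3.]
jack 0.68 [235. 180. 250. 200.] [614. 103.  85.]
unit 0.87 [181. 154. 279. 236.] [649. 122.  52.]
pad 0.58 [322. 131. 413. 154.] [ 471. -319.   24.]
cap1 0.55 [219. 197. 237. 212.] [617. 161.  74.]
cap1 0.47 [249. 173. 264. 188.] [614.  47.  71.]
spanner 0.51 [341.  88. 372. 117.] [ 622. -480.   11.]
```

View pics/top0.png

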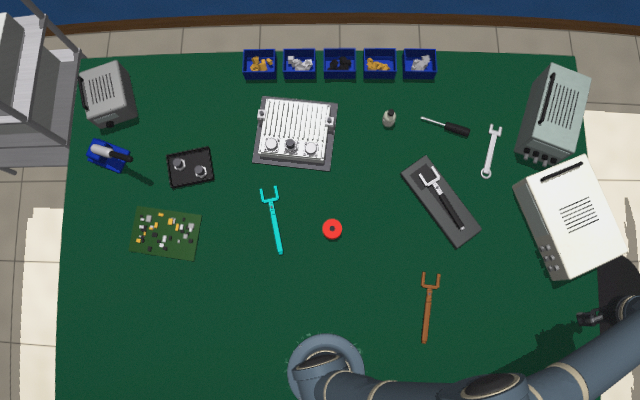

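The wrench meant is the steel and black one on the grey pad, at (421–466, 166–228) in the top view. The turquoise one (270, 220) and the brown one (428, 307) are decoys. The load sits on the unit's middle port at (290, 147), with caps at (272, 144) and (310, 147). Before I move, I'll check path clearance and take an enlarged crop.

Run:
```python
from h import *
im=r.get_image("top"); C=cloud(im)
c=im['color']
a=cv2.resize(c[145:255,390:490],(500,550),interpolation=cv2.INTER_CUBIC)
b=cv2.resize(c[95:175,250:342],None,fx=3.2,fy=3.2,interpolation=cv2.INTER_CUBIC)
o=np.zeros((550,800,3),np.uint8); o[:,:500]=a; o[:b.shape[0],500:500+b.shape[1]]=b[:, :300]; save(o,'pics/crop1.png')
# white box extents
W=C[150:285,505:635].reshape(-1,3); W=W[np.isfinite(W).all(1)&(W[:,2]>60)]
print(np.nanmin(W,0),np.nanmax(W,0),np.nanpercentile(W,5,axis=0))
# pad axis
P=C[150:252,396:484].reshape(-1,3); m=np.isfinite(P).all(1)&(P[:,2]>13)&(P[:,2]<50); P=P[m].astype(np.float32)
rect=cv2.minAreaRect(P[:,:2]); print(rect,cv2.boxPoints(rect))
```

```text
[ 246.53313566 -835.06711151   60.02336482] [ 615.17000827 -541.45925944  152.18480234] [ 283.49343969 -784.87006529   79.31101377]Traceback (most recent call last):
  File "<stdin>", line 12, in <module>
cv2.error: OpenCV(4.12.0) /io/opencv/modules/imgproc/src/convhull.cpp:143: error: (-215:Assertion failed) total >= 0 && (depth == CV_32F || depth == CV_32S) in function 'convexHull'
```

View pics/crop1.png

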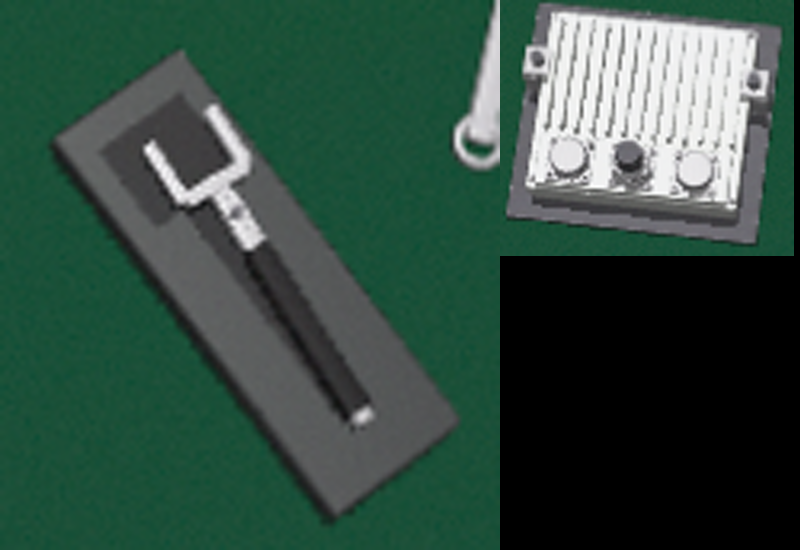

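Run:
```python
from h import *
im=r.get_image("top")
print('T',np.round(im.get('T_tool_cam',0),2))
p=at_z(im,[[430,176],[462.4,228]],29.5); ax=p[0]-p[1]; a=np.arctan2(ax[1],ax[0]); u=ax/np.linalg.norm(ax)
g=p[0]-u*121.5; print(p,np.linalg.norm(ax),'a',a,'grip',g)
pc=at_z(im,np.array([[182,52],[52,140],[332,518],[458,420]])/5+[390,145],22); print('pad',np.round(pc),pc.mean(0))
w=r.get_image("wrist"); print(np.round(w['T_tool_cam'],3),w['intrinsics'][0][0],w['k1'])
for s in (np.pi/2,-np.pi/2):
    q=down(a+s); 
    print(s,[None if (k:=r.ik([g[0],g[1],z],q)) is None else np.round(k,2) for z in (34,250)])
    for t in (-.9,-.4,0,.4,.9):
        b=t-.1; gg=np.array([614,96])-121.5*np.array([np.cos(b),np.sin(b)])
        k=r.ik([*gg,72],down(b+s)); print('  ',t,None if k is None else np.round(k,2))
```

```text
T 0
[[ 545.29405558 -297.75988397   29.5       ]
 [ 395.51968487 -384.76781758   29.5       ]] 173.21299787101677 a 0.5262769581685705 grip [ 440.23504578 -358.79146973   29.5       ]
pad [[ 608. -291.   22.]
 [ 556. -214.   22.]
 [ 338. -367.   22.]
 [ 393. -442.   22.]] [ 473.90110916 -328.68369754   22.        ]
[[-1.00000e-03 -3.24000e-01  9.46000e-01 -1.28223e+02]
 [ 1.00000e+00 -1.00000e-03  0.00000e+00  2.50000e-02]
 [ 1.00000e-03  9.46000e-01  3.24000e-01 -8.35980e+01]
 [ 0.00000e+00  0.00000e+00  0.00000e+00  1.00000e+00]] 286.1391525013551 -0.03578556349830128
1.5707963267948966 [array([ 1.41,  0.94, -1.19,  1.92,  1.03,  1.07,  1.86]), array([ 1.44,  0.55, -1.17,  1.74,  0.54,  1.22,  2.23])]
   -0.9 [ 0.32  0.81 -1.09  1.86  0.86  1.02 -0.57]
   -0.4 [ 0.43  0.76 -1.12  1.99  0.86  0.97 -0.06]
   0 [ 0.5   0.69 -1.07  2.05  0.8   0.9   0.44]
   0.4 [ 0.55  0.64 -0.99  2.06  0.74  0.85  0.99]
   0.9 [ 0.74  0.81 -1.18  1.99  0.91  1.01  1.48]
-1.5707963267948966 [array([ 0.76,  0.57, -0.2 ,  1.95,  0.18,  0.64, -0.6 ]), array([ 0.81,  0.3 , -0.25,  1.78,  0.08,  1.07, -0.51])]
   -0.9 [-1.06  0.71  0.91  1.94 -0.74  0.87 -2.32]
   -0.4 [-0.78  0.5   0.53  2.05 -0.4   0.68 -2.07]
   0 [ 0.15  0.49 -0.56  2.06  0.4   0.69 -2.34]
   0.4 [ 0.29  0.5  -0.63  2.07  0.45  0.71 -1.89]
   0.9 [ 0.37  0.53 -0.6   2.01  0.44  0.73 -1.27]
```

Run:
```python
from h import *
a=0.526; q=down(a-np.pi/2)
r.move_ptp([440,-359,110],q)
p,o=r.get_ee_pos(),r.get_ee_rot(); w=r.get_image("wrist"); save(w,'pics/w1.png'); np.savez('w1.npz',p=p,o=o,**{k:v for k,v in w.items()})
print(r.get_clock(),p,o,np.round(r.get_qpos(),2),r.get_force(),r.get_ft_torque())
print(proj(w,[[545.3,-297.8,29.5],[440,-359,29.5]],(p,o)))
for qn in ("wrench","jaw"): print(r.find_in(w,qn)[:2])
```

```text
2.725 [ 439.36338008 -360.92891315  110.39819879] [-0.18338924 -0.68301926 -0.18231898  0.68309067] [ 0.79  0.46 -0.23  1.91  0.14  0.79 -0.56] [-0.33381356  0.24495917 -0.34932844] [0.04218219 0.03202437 0.04735847]
[[314.3739855   32.2090171 ]
 [315.59612663 205.89466088]]
[{'extent': [269.7, 1.5, 356.4, 270.5], 'conf': 0.8}]
[{'extent': [267.3, 0.0, 353.7, 77.1], 'conf': 0.86}, {'extent': [141.5, 287.0, 162.1, 310.8], 'conf': 0.62}]
```

View pics/w1.png

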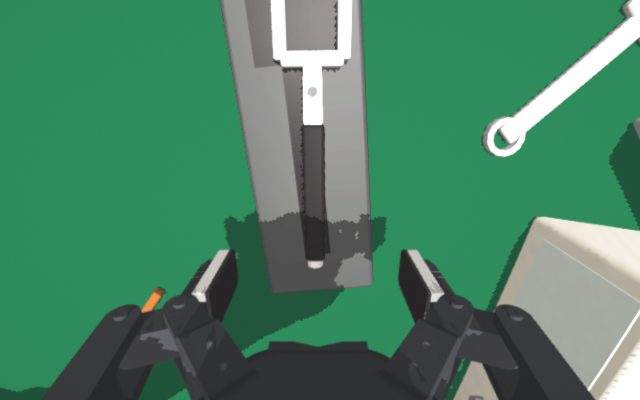

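The picture shows the wrench upright: pin at (312, 92), black bar from about y=125 to y=260, jaw back wall at y≈52, spread between x≈284 and x≈341. Next I'll fit the handle from its dark pixels.

Run:
```python
from h import *
d=np.load('w1.npz'); w={k:d[k] for k in d.files}; w.pop('p');w.pop('o'); w['k1']=float(w['k1']); t=(d['p'],d['o'])
c=w['color'].astype(int)
g=cv2.cvtColor(w['color'],cv2.COLOR_RGB2GRAY)
# per-row dark bar edges
for y in (130,150,170,190,200,240,255): print(y,g[y,296:334:1].tolist())
print('col',g[112:132,314].tolist(), g[250:272,315].tolist())
for uv,z in (([312,92],34.5),([314,125],37),([315,261],37),([309,52],34.5),([284.5,25],34.5),([340.5,25],34.5),([273,40],34.5),([351,40],34.5)):
    print(uv,np.round(at_z(w,[uv],z,t)[0],1))
C=cloud(w,t); print(C[160,314],C[160,345],C[92,312])
```

```text
130 [100, 99, 99, 97, 73, 53, 48, 57, 68, 78, 81, 81, 82, 83, 84, 84, 84, 85, 86, 86, 87, 88, 88, 89, 87, 76, 66, 60, 96, 150, 160, 162, 162, 162, 162, 161, 161, 162]
150 [89, 90, 90, 90, 81, 63, 59, 58, 64, 73, 79, 80, 80, 80, 82, 82, 82, 84, 84, 84, 84, 85, 86, 85, 85, 77, 65, 58, 82, 145, 159, 159, 158, 159, 159, 160, 159, 159]
170 [82, 82, 82, 82, 80, 66, 51, 45, 57, 68, 74, 77, 78, 78, 79, 78, 78, 79, 80, 80, 81, 81, 82, 82, 81, 74, 62, 62, 96, 144, 153, 154, 154, 155, 154, 153, 154, 154]
190 [146, 101, 78, 78, 76, 61, 58, 67, 58, 63, 72, 74, 75, 76, 75, 76, 76, 75, 77, 78, 78, 78, 79, 79, 79, 72, 62, 57, 71, 125, 148, 151, 152, 152, 151, 151, 152, 151]
200 [148, 145, 106, 80, 77, 76, 73, 51, 48, 50, 65, 72, 72, 74, 74, 74, 73, 74, 74, 74, 75, 76, 76, 76, 78, 72, 63, 57, 54, 98, 138, 148, 147, 148, 148, 148, 148, 148]
240 [82, 82, 81, 82, 82, 81, 81, 63, 52, 42, 39, 40, 43, 43, 43, 43, 43, 44, 44, 44, 46, 44, 43, 43, 44, 42, 41, 40, 44, 46, 45, 45, 47, 67, 79, 81, 82, 82]
255 [82, 82, 82, 81, 82, 81, 81, 81, 79, 54, 42, 41, 41, 42, 43, 43, 43, 42, 42, 43, 43, 42, 42, 43, 42, 41, 41, 39, 42, 75, 81, 82, 82, 81, 80, 82, 83, 80]
col [255, 255, 255, 255, 255, 255, 255, 255, 255, 255, 255, 255, 248, 117, 68, 74, 83, 86, 86, 86] [42, 44, 43, 44, 42, 43, 43, 42, 42, 44, 79, 150, 206, 218, 219, 219, 218, 202, 153, 90, 80, 80]
[312, 92] [ 512.1 -315.    34.5]
[314, 125] [ 494.  -326.9   37. ]
[315, 261] [ 400.6 -381.    37. ]
[309, 52] [ 532.7 -301.    34.5]
[284.5, 25] [ 538.7 -279.8   34.5]
[340.5, 25] [ 556.4 -310.6   34.5]
[273, 40] [ 527.4 -277.5   34.5]
[351, 40] [ 552.4 -320.9   34.5]
[ 472.54547984 -339.08954948   36.54069634] [ 481.50047039 -361.4101435    21.08422344] [ 512.09491898 -314.99317347   36.11475093]
```

Run:
```python
from h import *
r.move_linear([440,-359,180],feed=200)
b=-0.12; f=np.array([np.cos(b),np.sin(b)]); P=np.array([614,98])-92*f
k=r.ik([*P,150],down(b-np.pi/2)); print(np.round(k,2))
r.move_ptp([*P,150],down(b-np.pi/2)); r.hold(.3)
p,o=r.get_ee_pos(),r.get_ee_rot(); w=r.get_image("wrist"); save(w,'pics/w2f.png'); np.savez('w2.npz',p=p,o=o,**w)
print(r.get_clock(),P,p,np.round(r.get_qpos(),2),proj(w,[[614,98,67]],(p,o)))
for qn in ("nut","jack","cap1"): print([(np.round(x['extent']),round(x['conf'],2)) for x in r.find_in(w,qn)[:3]])
c=w['color'][0:220,160:480]; save(cv2.resize(c,(800,550),interpolation=cv2.INTER_CUBIC),'pics/w2.png')
```

```text
[-0.01  0.37 -0.34  1.95  0.17  0.84 -2.13]
5.4083 [522.6616055  109.01352307] [522.82592296 108.47032989 150.04482624] [-0.01  0.37 -0.34  1.95  0.17  0.84 -2.13] [[316.56923753  83.57905568]]
[(array([287.,  36., 339.,  94.]), 0.56)]
[(array([286.,  38., 342.,  95.]), 0.78)]
[(array([362.,  37., 425.,  96.]), 0.91), (array([208.,  35., 268.,  99.]), 0.88)]
```

View pics/w2.png

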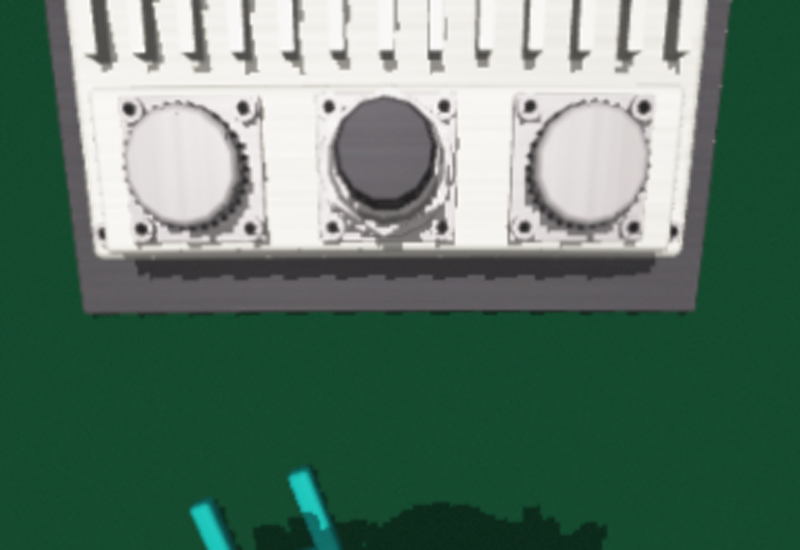

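Run:
```python
from h import *
b=-0.12; f=np.array([np.cos(b),np.sin(b)])
d=np.load('w2.npz'); w={k:d[k] for k in d.files}; w['k1']=float(w['k1'])
top=at_z(w,[[314.8,60.6]],101.5,(d['p'],d['o']))[0]; print('load top',top)
P=top[:2]-92*f
r.move_linear([*P,78],feed=150); r.hold(.3)
p,o=r.get_ee_pos(),r.get_ee_rot(); w=r.get_image("wrist"); np.savez('w3.npz',p=p,o=o,**w)
C=cloud(w,(p,o)); rr=np.hypot(C[...,0]-top[0],C[...,1]-top[1])
L=C[(rr<20)&(C[...,2]>97)]; print('load top cloud mean',L.mean(0),len(L)); 
n=proj(w,[[*top[:2],67]],(p,o))[0]; print(r.get_clock(),p,n)
x,y=n.astype(int); s=60; y0=max(y-s,0)
g=w['color'][y0:y+s,x-s:x+s].astype(float).mean(2); z=C[y0:y+s,x-s:x+s,2]
A=np.clip((g-60)*1.3,0,255); B=np.clip((np.nan_to_num(z)-50)/30*255,0,255); lo=np.clip((g-190)*4,0,255)
o2=np.hstack([A,B]).astype(np.uint8); o2=cv2.resize(o2,(800,int(800*o2.shape[0]/o2.shape[1])),interpolation=cv2.INTER_CUBIC); cv2.imwrite('pics/w3.png',o2)
print('off',x-s,y0,g.shape)
```

```text
load top [625.01205819  97.54705639 101.5       ]
load top cloud mean [625.85024723  98.30949808 101.00953418] 3328
6.5417 [534.08323839 108.65500152  78.81263816] [317.75986897  77.61934491]
off 257 17 (120, 120)
```

View pics/w3.png

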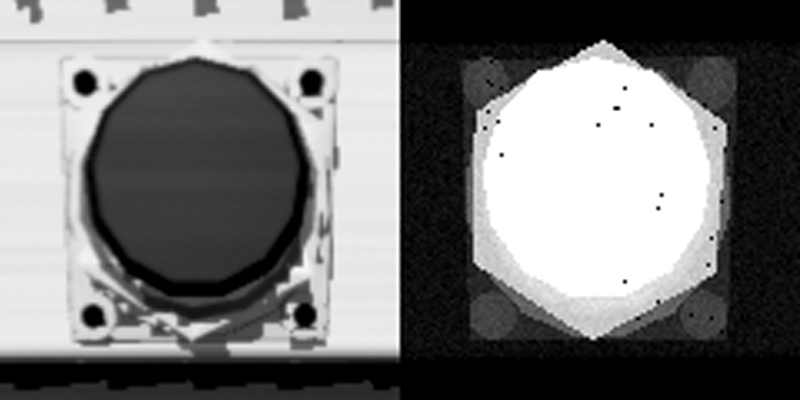

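The depth image shows the hexagon clearly, with one corner pointing almost straight along the view axis. I'll fit it numerically.

```bash
cat > hexfit.py <<'E'
from h import *
from scipy.optimize import least_squares
d=np.load('w3.npz'); w={k:d[k] for k in d.files}; w['k1']=float(w['k1']); t=(d['p'],d['o'])
C=cloud(w,t); 
m=((C[...,2]>69)&(np.hypot(C[...,0]-625.5,C[...,1]-98)<24)).astype(np.uint8)
m=cv2.morphologyEx(m,cv2.MORPH_CLOSE,np.ones((3,3)))
c=max(cv2.findContours(m,cv2.RETR_EXTERNAL,cv2.CHAIN_APPROX_NONE)[0],key=cv2.contourArea)[:,0]
z=C[c[:,1],c[:,0],2]; c=c[(z>69)&(z<78)]
X=at_z(w,c,73.5,t)[:,:2]
def res(p):
    e=X-p[:2]; an=np.arctan2(e[:,1],e[:,0])-p[2]; k=np.round((an-np.pi/6)/(np.pi/3))*np.pi/3+np.pi/6+p[2]
    return e[:,0]*np.cos(k)+e[:,1]*np.sin(k)-p[3]
best=min((least_squares(res,[625.5,98,t0,16],loss='soft_l1',f_scale=.3) for t0 in (-.4,-.2,0,.2)),key=lambda s:s.cost)
print(len(X),best.x,np.abs(res(best.x)).mean(),np.degrees(best.x[2]))
E
python3 hexfit.py
```

```text
220 [ 6.25808171e+02  9.83307980e+01 -1.66956627e-01  1.58919610e+01] 0.11178077499625474 -9.565910099995186
```

Run:
```python
from h import *
N=np.array([625.8,98.3])
for b in (1.0,.88,.5,.1,-.167,-.5,-.8,-1.1):
    for s in (-1,1):
        k=r.ik([*(N-121.5*np.array([np.cos(b),np.sin(b)])),77],down(b+s*np.pi/2)); print(b,s,None if k is None else np.round(k,2))
```

```text
1.0 -1 [ 0.37  0.56 -0.58  1.93  0.43  0.77 -1.02]
1.0 1 [ 0.74  0.84 -1.18  1.91  0.91  1.06  1.73]
0.88 -1 [ 0.34  0.54 -0.55  1.96  0.4   0.75 -1.14]
0.88 1 [ 0.73  0.82 -1.18  1.94  0.9   1.04  1.58]
0.5 -1 [ 0.21  0.48 -0.47  2.03  0.33  0.7  -1.53]
0.5 1 [ 0.69  0.78 -1.18  2.    0.89  1.    1.12]
0.1 -1 [ 0.05  0.46 -0.37  2.05  0.26  0.68 -1.96]
0.1 1 [ 0.6   0.77 -1.18  2.02  0.88  0.99  0.63]
-0.167 -1 [-0.07  0.46 -0.3   2.04  0.21  0.68 -2.25]
-0.167 1 [ 0.47  0.7  -1.06  2.01  0.79  0.92  0.38]
-0.5 -1 [-0.2   0.48 -0.22  1.99  0.16  0.69 -2.59]
-0.5 1 [ 0.35  0.69 -0.98  1.96  0.74  0.9   0.05]
-0.8 -1 [-0.66  0.52  0.33  1.95 -0.25  0.72 -2.54]
-0.8 1 [ 0.25  0.69 -0.91  1.89  0.69  0.91 -0.23]
-1.1 -1 [-0.92  0.65  0.72  1.88 -0.57  0.83 -2.58]
-1.1 1 [ 0.17  0.71 -0.83  1.81  0.65  0.92 -0.49]
```

Run:
```python
from h import *
a=0.526; q=down(a-np.pi/2)
r.move_linear([*(np.array(r.get_ee_pos())[:2]),190],feed=250)
r.move_ptp([447,-353.8,110],q); r.set_gripper(45); 
r.move_linear([447,-353.8,60],feed=150); r.hold(.2)
p=np.array(r.get_ee_pos()); print('above',p)
r.move_linear([447,-353.8,38.5],feed=60,max_force=8); r.hold(.2); print(r.get_clock(),r.get_ee_pos(),r.get_force())
r.set_gripper(0,70); print('gap',r.get_finger_gap(),r.get_ee_pos(),r.get_force())
r.move_linear([447,-353.8,110],feed=120); r.hold(.3)
p,o=r.get_ee_pos(),r.get_ee_rot(); w=r.get_image("wrist"); np.savez('w4.npz',p=p,o=o,**w); save(w,'pics/w4.png')
print(r.get_clock(),p,r.get_finger_gap(),r.get_force(),r.get_ft_torque())
```

```text
above [ 447.73226213 -354.27442656   61.12878189]
10.75 [ 447.2019814  -353.91980684   38.7257911 ] [ 0.38943605 -0.45451594 -0.35570741]
gap 13.958546439237008 [ 447.02333297 -353.80320711   38.98458005] [-1.86698271  1.11192467  4.62165455]
12.225 [ 446.74640107 -353.53550546  109.32875683] 14.019247393380184 [-0.65900672 -0.49636556 -2.62650703] [-0.02628217  0.0187325   0.00543807]
```

View pics/w4.png

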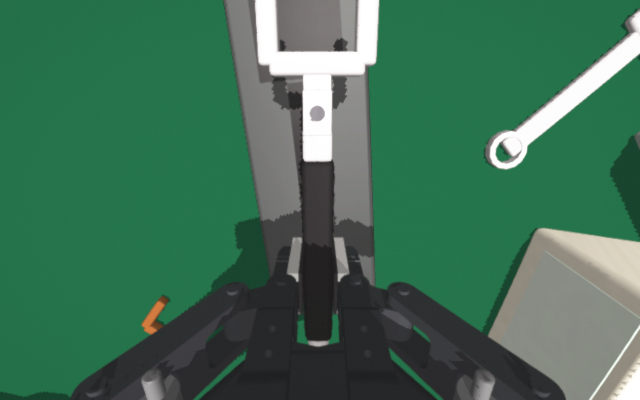

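Held straight: pin at (317, 113), jaw back wall at y≈52, inner prong edges at x≈276 and x≈359. I'll measure the held jaw in the tool frame next.

```bash
cat > held.py <<'E'
from h import *
def held(fn):
    d=np.load(fn); w={k:d[k] for k in d.files}; w['k1']=float(w['k1']); t=(d['p'],d['o'])
    T0=([0,0,0],[1,0,0,0]); C=cloud(w,T0)  # tool frame: x down, y lateral, z = -jaw direction
    g=cv2.cvtColor(w['color'],cv2.COLOR_RGB2GRAY)
    tool=lambda uv,x:(lambda dd,o:o+dd*((x-o[0])/dd[0]))(ray(w,[uv])[0]@campose(w,T0)[0].T,campose(w,T0)[1])
    return w,C,g,tool
if __name__=='__main__':
    w,C,g,tool=held('w4.npz')
    for n,(u,v) in dict(bar1=(317,170),bar2=(317,220),bar3=(318,300),steel=(317,90),wallL=(285,60),wallR=(345,60),prL=(267,20),prR=(367,20)).items(): print(n,np.round(C[v,u],1))
    for y in (5,12,20,28,36,44):
        row=C[y,240:400,0]; m=np.where(row<14)[0]+240  # head (tool x small = high)
        L=m[m<317]; Rr=m[m>317]; e=[L.min()-.5,L.max()+.5,Rr.min()-.5,Rr.max()+.5]
        print(y,e,[np.round(tool((u,y),np.nanmedian(C[y,m,0]))[1:],1).tolist() for u in e])
    for u in (295,317,335):
        col=C[30:90,u,0]; m=np.where(col<14)[0]+30; print(u,m.min(),np.round(tool((u,m.min()-.5),np.nanmedian(col[m-30])),1))
E
python3 held.py
```

```text
bar1 [  2.6  -0.2 -50.4]
bar2 [  2.1  -0.2 -24.9]
bar3 [ 2.4  0.2 23.9]
steel [  3.8  -0.1 -86. ]
wallL [  4.4 -13.7 -98.2]
wallR [  3.6  11.7 -98. ]
prL [   5.   -20.7 -113.6]
prR [   6.    20.7 -113.8]
5 [np.float64(254.5), np.float64(278.5), np.float64(355.5), np.float64(378.5)] [[-25.6, -119.2], [-15.8, -119.2], [15.7, -119.1], [25.1, -119.2]]
12 [np.float64(254.5), np.float64(278.5), np.float64(355.5), np.float64(378.5)] [[-25.8, -116.7], [-15.9, -116.6], [15.7, -116.6], [25.2, -116.6]]
20 [np.float64(255.5), np.float64(278.5), np.float64(355.5), np.float64(377.5)] [[-25.5, -113.7], [-16.0, -113.6], [15.8, -113.6], [25.0, -113.6]]
28 [np.float64(255.5), np.float64(279.5), np.float64(354.5), np.float64(377.5)] [[-25.8, -110.8], [-15.7, -110.7], [15.6, -110.7], [25.2, -110.7]]
36 [np.float64(256.5), np.float64(279.5), np.float64(354.5), np.float64(376.5)] [[-25.5, -107.7], [-15.8, -107.6], [15.6, -107.6], [24.9, -107.6]]
44 [np.float64(256.5), np.float64(279.5), np.float64(354.5), np.float64(376.5)] [[-25.7, -104.6], [-15.9, -104.5], [15.8, -104.5], [25.1, -104.6]]
295 51 [   5.5   -9.5 -102. ]
317 51 [ 5.90e+00 -1.00e-01 -1.02e+02]
335 51 [   5.3    7.5 -102. ]
```

Run:
```python
from h import *
N=np.array([625.8,98.3]); b0=-.167
P=lambda b,dd:N-dd*np.array([np.cos(b),np.sin(b)])
r.move_linear([447,-353.8,190],feed=250)
for b in (-.167,-1.1): 
    k=r.ik([*P(b,122.5),190],down(b-np.pi/2)); print(b,None if k is None else np.round(k,2))
r.move_joints(k); 
for b in (-.167,-.6,-1.2): 
    k=r.ik([*P(b,122.5),77],down(b-np.pi/2)); print(b,None if k is None else np.round(k,2))
tg=np.array([*P(b0,122.5),145]); r.move_ptp(tg,down(b0-np.pi/2)); r.hold(.3)
p=np.array(r.get_ee_pos()); print(tg,p,np.round(r.get_qpos(),2))
r.move_linear(tg+(tg-p)*[1,1,0],feed=50); r.hold(.3)
p,o=r.get_ee_pos(),r.get_ee_rot(); w=r.get_image("wrist"); np.savez('w5.npz',p=p,o=o,**w); save(cv2.resize(w['color'][:160,200:440],(720,480),interpolation=cv2.INTER_CUBIC),'pics/w5.png')
print(r.get_clock(),p,o,down(b0-np.pi/2),r.get_force(),r.get_ft_torque())
```

```text
-0.167 [ 0.04  0.31 -0.42  1.94  0.16  0.92 -2.2 ]
-1.1 [-1.16  0.64  1.11  1.8  -0.65  1.11 -2.49]
-0.167 [-0.9   0.55  0.78  2.09 -0.58  0.73 -1.48]
-0.6 [-1.02  0.64  0.88  2.02 -0.68  0.81 -1.92]
-1.2 [-1.07  0.79  0.99  1.86 -0.81  0.96 -2.48]
[505.00423494 118.66254264 145.        ] [505.31561638 119.03118469 144.9895027 ] [-1.    0.45  0.9   2.04 -0.47  0.86 -1.58]
16.5417 [504.68233435 118.29103363 145.00765693] [ 0.05899159 -0.70463424  0.05897631  0.70465053] [-0.05897483  0.70464315 -0.05897483 -0.70464315] [-0.13870543 -0.01121356 -2.62038432] [0.00197976 0.07605773 0.02179756]
```

View pics/w5.png

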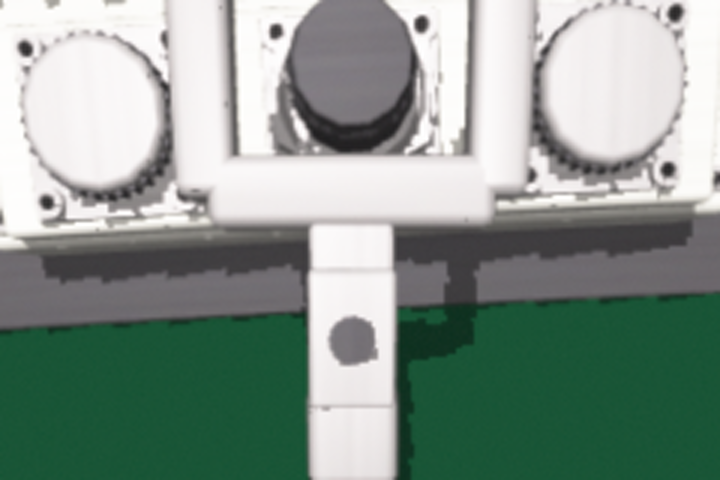

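Run:
```python
from h import *
from held import held
w,C,g,tool=held('w5.npz')
L=C[:70,240:400]; 
rows=[]
for y in range(4,30,3):
    row=C[y,240:400,0]; hd=np.where(row<14)[0]+240; inner=[hd[hd<317].max()+.5,hd[hd>317].min()-.5]
    ld=np.where((row>40)&(row<46.5))[0]+240
    if len(ld)<10: continue
    jl=[tool((u,y),5)[1] for u in inner]; ll=[tool((u,y),43.5)[1] for u in (ld.min()-.5,ld.max()+.5)]
    rows.append([y,np.mean(jl),np.mean(ll),ll[1]-ll[0],jl[1]-jl[0]])
rows=np.array(rows); print(np.round(rows,2)); e=np.median(rows[:,2]-rows[:,1]); print('lat err',e)
b0=-.167; N=np.array([625.8,98.3]); f=np.array([np.cos(b0),np.sin(b0)]); yv=np.array([np.cos(b0-np.pi/2),np.sin(b0-np.pi/2)])
p=np.array(r.get_ee_pos())
print('actual along',(N-p[:2])@f,'lat of nut',(N-p[:2])@yv)
cmd=N-122.5*f
if abs(e)<1.5: cmd=cmd   # nominal agrees
r.move_linear([*cmd,97],feed=120); r.hold(.3)
f0=np.array(r.get_force()); print('pre',r.get_ee_pos(),f0,r.get_ft_torque())
s=r.move_linear([*cmd,75.5],feed=15,max_force=5); print(s,r.get_clock(),r.get_ee_pos(),np.array(r.get_force())-f0,r.get_ft_torque())
```

```text
[[ 4.   -0.15 -0.46 15.73 31.33]
 [ 7.   -0.15 -0.46 17.87 31.41]
 [10.   -0.16 -0.47 18.97 31.49]
 [13.   -0.16 -0.2  20.6  31.57]
 [16.   -0.16 -0.21 21.72 31.65]
 [19.   -0.16 -0.47 21.24 31.74]
 [22.   -0.16 -0.74 20.76 31.82]
 [25.   -0.58 -0.21 20.82 31.9 ]
 [28.   -0.17 -0.48 20.34 31.15]]
lat err -0.30867657902100554
actual along 122.74081946666035 lat of nut -0.4303083341156884
pre [505.35475823 118.83795034  97.54399191] [ 0.25184454 -0.26279448 -3.37202536] [ 0.02778678  0.0525713  -0.01547908]
False 18.975 [505.00358586 118.65271877  75.60746536] [-1.1956075   1.12501665  2.04655599] [-0.03397955  0.11485235 -0.03118806]
```

Seated: it reached the collar height with only about 2 N. Now I turn in small arc steps about the nut, watching the moment.

```bash
cat > turn.py <<'E'
from h import *
N=np.array([625.8,98.3]); b0=-.167; RAD=122.5; Z=76.2
F0=np.array([.1,-.15]); T0=0.0
dirv=lambda b:np.array([np.cos(b),np.sin(b)])
def moments(n=4):
    A=[]
    for _ in range(n):
        r.hold(.02); A.append([*r.get_force(),r.get_ft_torque()[2],*r.get_ee_pos()[:2]])
    A=np.mean(A,0); F=A[:2]-F0; p=A[4:6]
    q=np.array(r.get_ee_rot()); M=R.from_quat(q[[1,2,3,0]]).as_matrix(); b=np.arctan2(M[1,1],M[0,1])+np.pi/2
    cr=lambda l:(l[0]*F[1]-l[1]*F[0])/1000
    pin=p+76.5*dirv(b); u=dirv(b); t=np.array([-u[1],u[0]])
    return A[3]-T0+cr(p-N),A[3]-T0+cr(p-pin),F@t,F@u,A[2],b,p
E
cat > go.py <<'E'
from turn import *
b=b0
for i in range(50):
    b-=.02
    r.move_linear([*(N-RAD*dirv(b)),Z],down(b-np.pi/2),feed=40)
    m=moments(); print(round(b-b0,2),'Mn %.2f Mp %.2f Ft %.1f Fa %.1f Fz %.1f b %.3f'%m[:6])
    if max(m[0],m[1])>.33 or abs(m[2])>6 or abs(m[3])>12: break
print(r.get_clock(),r.get_ee_pos(),np.round(r.get_qpos(),2)); np.save('b.npy',b)
E
python3 go.py
```

```text
-0.02 Mn -0.00 Mp 0.02 Ft 0.4 Fa -0.1 Fz -2.5 b -0.186
-0.04 Mn -0.00 Mp 0.00 Ft 0.1 Fa 0.2 Fz -2.1 b -0.207
-0.06 Mn -0.09 Mp -0.07 Ft 0.5 Fa -0.2 Fz -2.3 b -0.227
-0.08 Mn -0.01 Mp -0.02 Ft -0.0 Fa -0.4 Fz -2.0 b -0.247
-0.1 Mn -0.02 Mp -0.02 Ft -0.2 Fa -0.2 Fz -2.1 b -0.267
-0.12 Mn -0.00 Mp -0.02 Ft -0.4 Fa -0.3 Fz -1.9 b -0.287
-0.14 Mn 0.00 Mp -0.01 Ft -0.3 Fa -0.0 Fz -2.2 b -0.307
-0.16 Mn 0.03 Mp -0.00 Ft -0.7 Fa -0.4 Fz -2.0 b -0.327
-0.18 Mn 0.01 Mp -0.03 Ft -0.9 Fa -0.2 Fz -1.9 b -0.347
-0.2 Mn 0.03 Mp -0.01 Ft -0.9 Fa -0.2 Fz -2.2 b -0.367
-0.22 Mn 0.03 Mp -0.01 Ft -0.9 Fa -0.7 Fz -2.2 b -0.387
-0.24 Mn 0.04 Mp -0.00 Ft -1.0 Fa -0.3 Fz -1.5 b -0.407
-0.26 Mn 0.04 Mp -0.02 Ft -1.2 Fa -0.0 Fz -2.0 b -0.427
-0.28 Mn 0.04 Mp 0.00 Ft -0.9 Fa 0.0 Fz -2.1 b -0.447
-0.3 Mn 0.04 Mp 0.00 Ft -0.9 Fa 0.1 Fz -1.8 b -0.467
-0.32 Mn 0.00 Mp -0.03 Ft -0.7 Fa 0.3 Fz -2.4 b -0.487
-0.34 Mn 0.03 Mp -0.01 Ft -0.8 Fa -1.0 Fz -1.9 b -0.507
-0.36 Mn 0.05 Mp 0.00 Ft -1.0 Fa -0.0 Fz -1.9 b -0.527
-0.38 Mn 0.01 Mp -0.03 Ft -0.8 Fa -0.3 Fz -1.7 b -0.547
-0.4 Mn -0.02 Mp -0.05 Ft -0.5 Fa -0.2 Fz -2.4 b -0.567
-0.42 Mn 0.03 Mp -0.02 Ft -1.0 Fa -0.5 Fz -2.2 b -0.587
-0.44 Mn -0.00 Mp -0.03 Ft -0.7 Fa -0.2 Fz -2.3 b -0.607
-0.46 Mn 0.01 Mp -0.03 Ft -1.0 Fa 0.0 Fz -1.8 b -0.627
-0.48 Mn 0.10 Mp 0.04 Ft -1.3 Fa 0.3 Fz -1.9 b -0.647
-0.5 Mn 0.20 Mp 0.11 Ft -1.8 Fa 0.2 Fz -2.5 b -0.667
-0.52 Mn 0.36 Mp 0.23 Ft -2.9 Fa 1.5 Fz -2.2 b -0.687
27.2083 [531.14137449 175.53112897  76.19709589] [-1.05  0.67  0.91  2.   -0.72  0.84 -1.98]
```

```bash
cat > fold.py <<'E'
from turn import *
from held import held
def fold(fn):
    p,o=r.get_ee_pos(),r.get_ee_rot(); w=r.get_image("wrist"); np.savez(fn,p=p,o=o,**w)
    return ana(fn)
def ana(fn):
    w,C,g,tool=held(fn)
    X,Y,Z=[C[...,i] for i in range(3)]
    def axis(zlo,zhi,xlo,xhi,half):
        m=(X>xlo)&(X<xhi)&(np.abs(Y)<half)&(Z<zhi)&(Z>zlo)
        ys=[];zs=[]
        for v in np.unique(np.where(m)[0]):
            c=np.where(m[v])[0]
            ys.append((Y[v,c.min()]+Y[v,c.max()])/2); zs.append(np.median(Z[v,c]))
        s,i=np.polyfit(zs,ys,1); return s,i,len(zs)
    head=axis(-118,-101,1,12,40)   # both prongs, outer-edge midline
    neck=axis(-91,-80,-1,8,12); bar=axis(-55,-20,-2,6,13)
    # lateral of pin and of jaw
    f=lambda a,z:a[0]*z+a[1]
    return dict(headslope=-head[0],barslope=-bar[0],fold_slope=head[0]-bar[0],y_head=f(head,-110),y_neck=f(neck,-86),y_bar=f(bar,-50),n=(head[2],neck[2],bar[2]))
if __name__=='__main__':
    rd=lambda d:{k:(np.round(v,3) if k!='n' else v) for k,v in d.items()}
    print('w4',rd(ana('w4.npz'))); print('w5',rd(ana('w5.npz')))
    print('now',rd(fold('w6.npz'))); print(['%.2f'%x for x in moments()[:6]])
E
python3 fold.py; python3 -c "
from h import *
d=np.load('w6.npz'); save(cv2.resize(d['color'][:340,140:500],(720,560)),'pics/w6.png')"
```

```text
w4 {'headslope': np.float64(-0.165), 'barslope': np.float64(0.006), 'fold_slope': np.float64(0.171), 'y_head': np.float64(-0.81), 'y_neck': np.float64(-0.255), 'y_bar': np.float64(0.061), 'n': (47, 27, 71)}
w5 {'headslope': np.float64(-0.007), 'barslope': np.float64(-0.004), 'fold_slope': np.float64(0.002), 'y_head': np.float64(-0.329), 'y_neck': np.float64(-0.413), 'y_bar': np.float64(-0.281), 'n': (46, 26, 71)}
now {'headslope': np.float64(0.741), 'barslope': np.float64(-0.004), 'fold_slope': np.float64(-0.745), 'y_head': np.float64(-2.944), 'y_neck': np.float64(-0.331), 'y_bar': np.float64(-0.251), 'n': (50, 26, 70)}
['0.34', '0.21', '-2.79', '1.52', '-2.57', '-0.69']
```

View pics/w6.png

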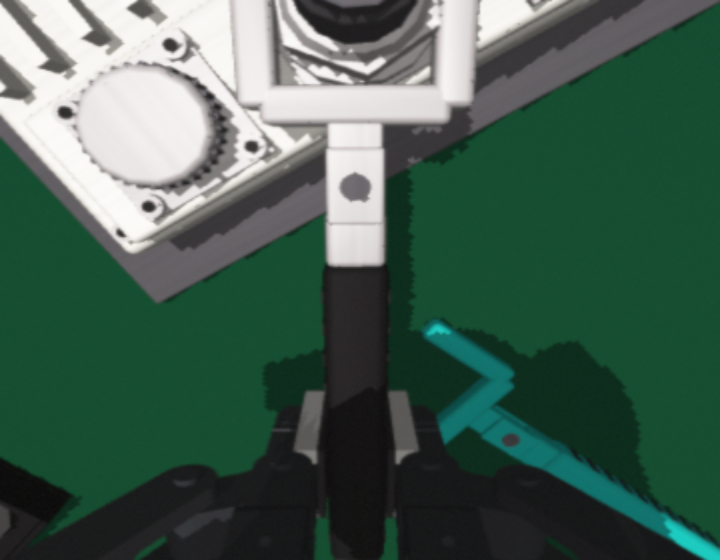

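```bash
cat > fold2.py <<'E'
from turn import *
from held import held
def ana(fn):
    w,C,g,tool=held(fn); X=C[...,0]; pts=[]
    for u in list(range(274,302,2))+list(range(334,362,2)):
        v=40
        while v<110 and np.nanmin(X[v:v+3,u])<14: v+=1   # leave the wall downward
        pts.append(tool((u,v),8)[1:])
    pts=np.array(pts); s,i=np.polyfit(pts[:,0],pts[:,1],1)
    for _ in range(2):
        k=np.abs(pts[:,1]-s*pts[:,0]-i)<1; s,i=np.polyfit(pts[k,0],pts[k,1],1)
    return round(s,3),round(i,1),int(k.sum())
def shot(fn):
    p,o=r.get_ee_pos(),r.get_ee_rot(); w=r.get_image("wrist"); np.savez(fn,p=p,o=o,**w); return ana(fn)
E
cat > go2.py <<'E'
from fold2 import *
import sys
for k in ('w4','w5','w6'): print(k,ana(k+'.npz'))
b=float(np.load('b.npy')); tcp=N-RAD*dirv(b); pin=tcp+76*dirv(b); ok=0
for i in range(int(sys.argv[1])):
    b-=.015; r.move_linear([*(pin-76*dirv(b)),Z],down(b-np.pi/2),feed=30)
    m=moments(); s=shot(f't{i}.npz'); print(round(b-b0,3),'Mn %.2f Mp %.2f Ft %.1f Fa %.1f Fz %.1f b %.3f'%m[:6],s)
    if m[0]>.7 or abs(m[3])>12 or abs(s[0]-(-.0))>.07: break
np.savez('st.npz',b=b,pin=pin); print(r.get_clock())
E
python3 go2.py 7
```

```text
Traceback (most recent call last):
  File "go2.py", line 3, in <module>
    for k in ('w4','w5','w6'): print(k,ana(k+'.npz'))
                                       ~~~^^^^^^^^^^
  File "fold2.py", line 11, in ana
    k=np.abs(pts[:,1]-s*pts[:,0]-i)<1; s,i=np.polyfit(pts[k,0],pts[k,1],1)
                                           ~~~~~~~~~~^^^^^^^^^^^^^^^^^^^^^
TypeError: expected non-empty vector for x
```

```bash
sed -i 's/v=40/v=60/; s/k=np.abs(pts\[:,1\]-s\*pts\[:,0\]-i)<1/e=np.abs(pts[:,1]-s*pts[:,0]-i); k=e<=max(np.median(e)*2,.5)/' fold2.py
python3 go2.py 7
```

```text
w4 (np.float64(-0.012), np.float64(-91.4), 28)
w5 (np.float64(-0.011), np.float64(-91.5), 28)
w6 (np.float64(-0.003), np.float64(-91.6), 28)
-0.535 Mn 0.48 Mp 0.34 Ft -3.0 Fa 2.1 Fz -1.9 b -0.702 (np.float64(-0.012), np.float64(-91.5), 28)
-0.55 Mn 0.53 Mp 0.42 Ft -2.3 Fa 2.1 Fz -2.6 b -0.717 (np.float64(-0.014), np.float64(-91.5), 28)
-0.565 Mn 0.63 Mp 0.52 Ft -2.3 Fa 2.5 Fz -2.6 b -0.732 (np.float64(-0.018), np.float64(-91.6), 27)
-0.58 Mn 0.64 Mp 0.53 Ft -2.2 Fa 2.5 Fz -2.2 b -0.747 (np.float64(-0.038), np.float64(-91.6), 27)
-0.595 Mn 0.59 Mp 0.51 Ft -1.6 Fa 2.9 Fz -2.6 b -0.762 (np.float64(-0.052), np.float64(-91.7), 26)
-0.61 Mn 0.59 Mp 0.51 Ft -1.6 Fa 2.6 Fz -2.2 b -0.777 (np.float64(-0.067), np.float64(-91.7), 26)
-0.625 Mn 0.58 Mp 0.50 Ft -1.4 Fa 3.0 Fz -2.2 b -0.792 (np.float64(-0.081), np.float64(-91.8), 26)
29.8917
```

The joint has given: the moment plateaus at about 0.5 N·m while the head tilts about 0.07 rad. I'll take two more small steps for margin, unload only into the free play, then lift off.

```bash
cat > go3.py <<'E'
from fold2 import *
d=np.load('st.npz'); b=float(d['b']); pin=d['pin']
pr=lambda b:print(round(b-b0,3),'Mn %.2f Mp %.2f Ft %.1f Fa %.1f Fz %.1f b %.3f'%moments()[:6])
for b in (b-.015,b-.03):
    r.move_linear([*(pin-76*dirv(b)),Z],down(b-np.pi/2),feed=30)
pr(b); print(shot('t9.npz'))
for b in (b0-.58,b0-.52):
    r.move_linear([*(pin-76*dirv(b)),Z],down(b-np.pi/2),feed=30); pr(b)
for b in (b0-.49,b0-.46,b0-.435):
    r.move_linear([*(N-RAD*dirv(b)),Z],down(b-np.pi/2),feed=30); m=moments(); pr(b)
    if m[0]<-.03: break
print(shot('t10.npz'),r.get_clock()); np.save('b.npy',b)
E
python3 go3.py
```

```text
-0.655 Mn 0.57 Mp 0.50 Ft -1.1 Fa 2.5 Fz -1.9 b -0.822
(np.float64(-0.101), np.float64(-91.9), 24)
-0.58 Mn 0.55 Mp 0.48 Ft -1.3 Fa 2.7 Fz -2.3 b -0.748
-0.52 Mn 0.23 Mp 0.14 Ft -2.0 Fa 2.6 Fz -2.4 b -0.689
-0.49 Mn 0.17 Mp 0.07 Ft -2.1 Fa 1.3 Fz -2.0 b -0.658
-0.46 Mn -0.01 Mp -0.08 Ft -1.5 Fa -0.8 Fz -1.6 b -0.627
-0.435 Mn -0.01 Mp -0.06 Ft -1.2 Fa -1.6 Fz -1.9 b -0.602
(np.float64(0.003), np.float64(-91.7), 28) 32.5333
```

Run:
```python
from fold2 import *
b=float(np.load('b.npy')); c=N-RAD*dirv(b)
s=r.move_linear([*c,100],feed=40,max_force=8); print('lift',s,r.get_ee_pos(),r.get_force())
if not s:
    r.move_linear([*c,190],feed=200)
    q=down(.526-np.pi/2); k=r.ik([447,-353.8,190],q); print(np.round(k,2),r.get_clock())
    r.move_joints(k); r.hold(.2)
    r.move_linear([447,-353.8,70],feed=200); r.hold(.2); print('held',shot('w7.npz'))
    r.move_linear([447,-353.8,48],feed=80); r.hold(.2); print(r.get_ee_pos(),r.get_force(),r.get_finger_gap())
    s=r.move_linear([447,-353.8,37.8],feed=15,max_force=4); print('down',s,r.get_ee_pos(),r.get_force(),r.get_clock())
```

```text
lift False [524.73707054 167.8103593   99.99119324] [-0.5751158   0.57805193 -3.38384387]
[-0.04  0.46  0.85  1.88 -0.41  0.98 -0.05] 33.875
held (np.float64(-0.008), np.float64(-91.5), 28)
[ 447.12573857 -354.0772993    48.23625498] [ 0.84513811  0.46067208 -4.19093065] 14.063301417897138
down True [ 446.94451821 -353.70352876   39.00239664] [-0.60334594  0.00813505  5.87841335] 38.2
```

Run:
```python
from fold2 import *
r.set_gripper(40); r.hold(.2); p=r.get_ee_pos(); print(p,r.get_force())
r.move_linear([447,-353.8,110],feed=100); r.hold(.3)
p,o=r.get_ee_pos(),r.get_ee_rot(); w=r.get_image("wrist"); np.savez('w8.npz',p=p,o=o,**w)
t=r.get_image("top"); print(r.get_clock(),r.get_force())
print(r.find_in(w,"wrench")[:1])
a=cv2.resize(w['color'],(480,300)); b=cv2.resize(t['color'][80:280,80:520],(800,364))
o2=np.zeros((600,800,3),np.uint8); a=cv2.resize(w['color'][:300,200:420],(173,236)); 
o2[:236,:378]=cv2.resize(w['color'],(378,236)); o2[236:]=b; save(o2,'pics/fin.png')
```

```text
[ 446.08068277 -352.73295302   37.8930489 ] [-0.05033156  0.83629747  0.41301268]
40.0333 [-0.33537184 -0.30729617  0.96701904]
[{'extent': [276.9, 5.5, 360.5, 280.2], 'conf': 0.79}]
```

View pics/fin.png

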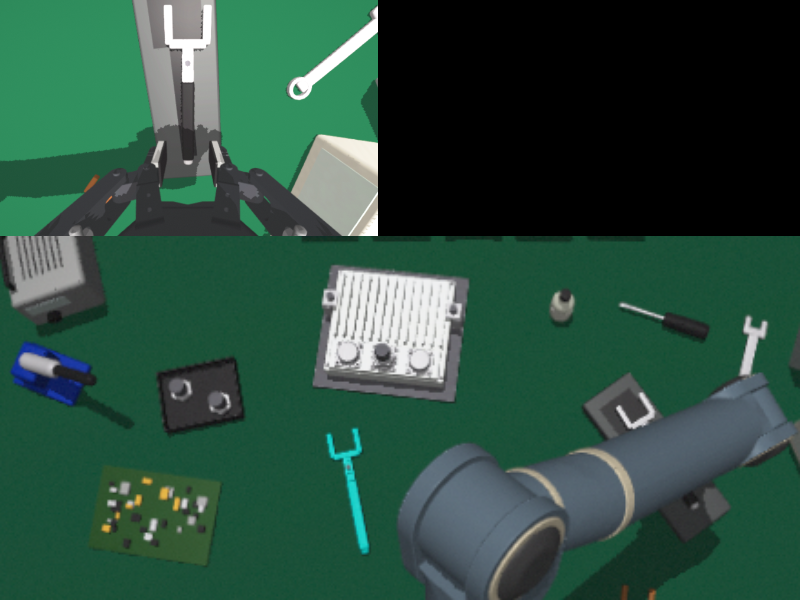

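```bash
python3 -c "
from h import *
r.move_linear([447,-353.8,180],feed=150); print(r.get_clock(),r.get_force()); r.job_done()"
```

```text
40.7 [-0.29628362 -0.60548292 -0.71623659]
the job is handed in; nothing more can be done
```

I tightened the nut on the middle port until the wrench's joint gave, then laid the wrench back on its pad. The job was handed in at 40.7 s.

- **Fit:** I gripped the wrench at mid-handle and lowered the jaw over the nut. It settled on the collar with about 2 N.
- **Turn:** I swung the handle clockwise, and resistance began about 0.48 rad in. The moment at the joint then levelled off at about 0.5 N·m while the head folded to about 0.1 rad, and I stopped there; the hard stop is at 0.45 rad. The last two small steps, from about 0.07 to 0.1 rad, were for margin after it had already given.
- **Release:** I backed the handle off only until the jaw was loose on the nut. The moment about the nut fell to about 0 and never went clearly negative, so the nut should not have been eased back. The jaw then lifted off freely, and the joint was straight again.
- **Last pictures:** The wrench lies flat along its pad, at the same height as when I picked it up. Every other bench item that shows is where it was. The arm hid the pad's middle and most of the brown look-alike in the top view.

I did not re-measure the nut's final angle after lifting off, so its tightness rests on the torque and fold readings. No check failed or disagreed.

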